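# Find the full tin by heft

### The arm

A 7-joint arm with a two-finger parallel gripper is mounted at the origin on the work surface. World frame = base frame: x ahead of the robot, y to its left, z up, the work surface at z = 0. Lengths are in m, angles in rad, forces in N, time in s.
With the tool pointing down it reaches from about 0.4 to 0.875 m from the base axis. Payload 19.3 kg.
Tool frame: the origin (TCP) lies on the centre line of the jaws, within the pads' length; the fingertips stand 14 mm ahead of it and the grasp point (between the pads) lies 5 mm behind it; x points along the fingers, y is the direction in which the jaws open and shut, and the axes are right-handed (so a half turn about x gives the same grasp; the last joint's range is limited). The gripper opens to 85 mm and grips with 20 to 120 N. Pads are 22 mm wide; open, the fingers measure 114 mm over their backs; the gripper's body (76 mm by 85 mm) begins 54 mm behind the grasp point. The pads swing forward as they close: fully open they stand 13 mm farther back than shut.
Start: joints at [1.144, 0.521, -0.036, 1.599, 0.021, 1.021, -0.113], TCP at [0.218, -0.586, 0.245] pointing down, gripper open.
Joint ranges: [-2.91, 2.91], [-0.3, 2.13], [-1.5, 1.42], [0.17, 2.43], [-1.26, 4.41], [0.16, 1.93], [-2.52, 2.52]. Speed limits (rad/s): [1.89, 1.89, 2.39, 2.39, 3.01, 3.01, 3.01].

### API

Orientations are given as [roll, pitch, yaw] about the fixed x, y, z axes, in that order (R = Rz(yaw) Ry(pitch) Rx(roll)).
In Python, from workcell import monitor, optics, bot gives the robot as it stands.
- The arm moves only by the tool arm_command, never from a script. Its arguments are lists of equal length, an entry for each row: "delta_pos": the shift along the tool's x, y, z as a fraction of full scale, a list of three; "rotation": the turn, a rotation vector about the tool's x, y, z as a fraction of full scale, a list of three. In form: {"delta_pos": [[dx, dy, dz], ...], "rotation": [[wx, wy, wz], ...]}. A call has 1 to 10 rows; each row shifts and turns the pose as measured when the row begins, along the tool's axes as they then stand; what a row does not reach is not made up. Full scale, the value 1, is 30 mm for a shift and 6 degrees for a turn. A row lasts 1/10 s, in which the tool goes at most 50 mm and 8.59 degrees, less where a joint would pass 70% of its speed; a pose out of reach is approached as far as the arm can. A call with a number of a shift or a turn outside -1 to 1 is refused whole. A call with a gripper value outside its range is refused whole. "gripper" is the closure, from -1 (fully open) to 1 (shut), so that 0 is half open, set as the call begins (left out, the last holds). The fingers move at their own pace and stop on an object; "grip_force" is the grip in N (left out, the last holds). Time passes only in rows, so rows that do not move let the fingers close. It gives the time, the measured TCP pose, the force and the opening at its end, in the units of the state.
- monitor.observe(): the state, without advancing time (a new reading comes with each control period).
- optics.grab_frame(name): name is "scene" or "top" or "wrist"; returns the picture (480x640x3 uint8, red, green, blue); there is no depth.
- optics.camera_params(name): a dict with "fx", "fy", "cx", "cy" (pixels), "dist_coeffs" ([k1, k2, p1, p2, k3] as OpenCV has them; the pictures are not rectified), "origin" and "rotation" of the camera in the world. Camera axes: x right, y down, z forward; pixel columns grow to the right and rows downward; lengths in m; the calibration is good to about 2 mm. A picture is of the moment at which its call begins: read the wrist's pose just before it. camera_params takes no time and is no camera call; for the wrist camera it gives the pose at the moment of the call.
- bot.job_done(): hands the job in, once; it reports no verdict.
The state is a dict: "clock": time; "qpos": joint angles; "qd": joint speeds; "joint_efforts": joint torques, N m; "position": TCP position; "tool_rot": TCP orientation; "force": force on the tool from outside, world axes, zero at the start; "moment": the same for the moment, N m; "grip_width": finger opening in m.
Only numpy, scipy, OpenCV 4.12 (cv2) and the standard library are available. Lean on these libraries where they do the work, as an engineer would, in place of code of your own. Each camera call takes 0.05 s, during which the arm holds its last target. There are 200 camera calls.

### The job

A steel bearing ring has been left on the lid of one of three identical closed tins, where it would spoil the weighing: first park it on the rounded top of the grey accumulator, balanced there level and let go, and leave it there. Then heft the tins by hand and find the heaviest; finish while still holding that one upright in the gripper, up in the air with its bottom at least 15 cm above the bench, the other two tins standing upright on the bench. Do not knock over or push about anything else on the bench.

Things in the scene. Friction and masses are not known exactly. Their poses are not given: they have to be found in the camera images.
- tin_a: one of three identical closed round metal tins of hardware: upright cylinder 58 mm diameter (59.5 mm at the slip lid), 80 mm high, flat lid, standing on the bench. Origin at the centre of its underside, z up along its axis. Weights cannot be seen: two of the three weigh 0.2 to 0.45 kg and the third 0.65 to 0.85 kg; any of them may be the heavy one.
- tin_b: one of three identical closed round metal tins of hardware: upright cylinder 58 mm diameter (59.5 mm at the slip lid), 80 mm high, flat lid, standing on the bench. Origin at the centre of its underside, z up along its axis. Weights cannot be seen: two of the three weigh 0.2 to 0.45 kg and the third 0.65 to 0.85 kg; any of them may be the heavy one.
- tin_c: one of three identical closed round metal tins of hardware: upright cylinder 58 mm diameter (59.5 mm at the slip lid), 80 mm high, flat lid, standing on the bench. Origin at the centre of its underside, z up along its axis. Weights cannot be seen: two of the three weigh 0.2 to 0.45 kg and the third 0.65 to 0.85 kg; any of them may be the heavy one.
- ring: a plain steel bearing ring: outer diameter 50 mm, bore 32 mm, 18 mm high, about 0.15 kg. At the start it lies flat on the lid of one of the tins, roughly central, its underside 80 mm above the bench. Origin at the centre of its underside, z along its axis.
- accumulator: a grey hydraulic accumulator fixed upright to the bench: a base disc of 110 mm diameter and 12 mm high, a 90 mm diameter cylinder up to 72 mm, and a hemispherical top of 45 mm radius whose highest point is 117 mm above the bench. Origin at the centre of its underside. It does not move.
- dome_top (a point): the highest point of the accumulator's dome (117 mm above the bench); axes upright. A ring seated level on the dome has its underside about 3 mm below this point; only friction keeps it from slipping off when it sits off centre.
- wrench: a steel open-ended spanner lying flat near the robot, 170 mm long; origin under its middle. Bystander.
- coupling: a brass pipe coupling standing on end, 46 mm wide at most and 58 mm high; origin at the centre of its underside. Bystander.
- carton: a small closed cardboard carton, 80 x 110 x 55 mm high; origin at the centre of its underside. Bystander.
- oil: a standing grey plastic oil bottle, 60 mm diameter, 130 mm high; origin at the centre of its underside. Bystander.
- bin_small: an empty open grey plastic bin, 130 x 100 x 60 mm high; origin at the centre of its underside. Bystander.
- nut: a big dark steel hexagon nut lying flat, about 50 mm across and 20 mm high; origin at the centre of its underside. Bystander.
There are look-alikes about, which are no part of the job. Leave any blue or turquoise look-alike of the tin_b alone.

How it is judged:
On the way:
1. the ring rests level on the accumulator's dome, released (horizontal distance between ring and dome_top below 0.014 m and z of ring in the frame of dome_top between -0.01 and 0.003 m and angle between ring's own z axis and vertical below 0.28 rad and contact force between ring and accumulator above 0.3 N and contact force between ring and the arm below 0.05 N and contact force between ring and the fingers below 0.05 N and linear speed of ring below 0.03 m/s), for 0.3 s.
At the end, for the whole second after the job is handed in: ring free on the dome, within 14 mm of its top and 16 degrees of level; heaviest tin held still in the fingers alone, bottom over 150 mm above the bench, within 15 degrees of upright; other two, the lighter ones (each under 5.4 N), standing on the bench, let go (all of step 1 and ((height (world z) of tin_a above 0.15 m and angle between tin_a's own z axis and vertical below 0.26 rad and contact force between tin_a and the fingers above 3 N and linear speed of tin_a below 0.04 m/s and height (world z) of tin_b between -0.01 and 0.01 m and angle between each of tin_b, tin_c's own z axis and vertical below 0.12 rad and contact force between each of tin_b, tin_c and the fingers below 0.05 N and linear speed of each of tin_b, tin_c below 0.03 m/s and contact force between tin_b and anything else between 1.5 and 5.4 N and height (world z) of tin_c between -0.01 and 0.01 m and contact force between tin_c and anything else between 1.5 and 5.4 N) or (height (world z) of tin_b above 0.15 m and angle between tin_b's own z axis and vertical below 0.26 rad and contact force between tin_b and the fingers above 3 N and linear speed of tin_b below 0.04 m/s and height (world z) of tin_a between -0.01 and 0.01 m and angle between each of tin_a, tin_c's own z axis and vertical below 0.12 rad and contact force between each of tin_a, tin_c and the fingers below 0.05 N and linear speed of each of tin_a, tin_c below 0.03 m/s and contact force between tin_a and anything else between 1.5 and 5.4 N and height (world z) of tin_c between -0.01 and 0.01 m and contact force between tin_c and anything else between 1.5 and 5.4 N) or (height (world z) of tin_c above 0.15 m and angle between tin_c's own z axis and vertical below 0.26 rad and contact force between tin_c and the fingers above 3 N and linear speed of tin_c below 0.04 m/s and height (world z) of tin_a between -0.01 and 0.01 m and angle between each of tin_a, tin_b's own z axis and vertical below 0.12 rad and contact force between each of tin_a, tin_b and the fingers below 0.05 N and linear speed of each of tin_a, tin_b below 0.03 m/s and contact force between tin_a and anything else between 1.5 and 5.4 N and height (world z) of tin_b between -0.01 and 0.01 m and contact force between tin_b and anything else between 1.5 and 5.4 N))); the arm keeps its last pose, push and grip.
It fails at once if a bystander is pushed more than 40 mm or knocked over (distance of any of wrench, coupling, carton, oil, bin_small, nut from where it was at the start of the episode above 0.04 m or angle between any of wrench, coupling, carton, oil, bin_small, nut's own z axis and vertical above 0.5 rad).
It also fails if it takes over 72 s, if anything falls off the work surface, if the arm or the gripper's body presses on something with over 40 N, if the wrist force passes 120 N, or if a joint passes its speed limit or range.

## Working session

There is one attempt and no reset: what is moved stays moved. The work goes in short steps, Python scripts to look and compute and a tool call to move; the robot and the scene stay as the last step left them, time stands still between calls to the robot, and variables do not carry over. Pictures are saved under pics/ and viewed, about 8 in all and at most 12, crops included, and the job is handed in when it is done.

Besides the shell and the picture viewer there is one more tool, called after "Emit:" as name(argument=value, ...) on one line, values as JSON. arm_command: Moves the arm, as the interface text tells. Its arguments: {"type":"object","properties":{"delta_pos":{"type":"array","items":{"type":"array","items":{"type":"number"}}},"rotation":{"type":"array","items":{"type":"array","items":{"type":"number"}}},"gripper":{"type":"number"},"grip_force":{"type":"number"}},"required":["delta_pos","rotation"]}

```bash
mkdir -p pics; cat > h.py <<'E'
import numpy as np, cv2
from workcell import monitor, optics, bot
from scipy.spatial.transform import Rotation as R
def snap(name,fn,crop=None,scale=1):
    p=optics.camera_params(name); im=optics.grab_frame(name)
    np.save(f'pics/{fn}.npy',im); 
    import pickle; pickle.dump(p,open(f'pics/{fn}.pkl','wb'))
    return im,p
def ray(p,u,v):
    K=np.array([[p['fx'],0,p['cx']],[0,p['fy'],p['cy']],[0,0,1]])
    x,y=cv2.undistortPoints(np.array([[[u,v]]],float),K,np.array(p['dist_coeffs'],float))[0,0]
    d=np.array(p['rotation'])@np.array([x,y,1.]); return np.array(p['origin']),d/np.linalg.norm(d)
def atz(p,u,v,z):
    o,d=ray(p,u,v); return o+d*(z-o[2])/d[2]
def tri(rs):
    A=0;b=0
    for o,d in rs:
        M=np.eye(3)-np.outer(d,d);A=A+M;b=b+M@o
    return np.linalg.solve(A,b)
def proj(p,X):
    K=np.array([[p['fx'],0,p['cx']],[0,p['fy'],p['cy']],[0,0,1]])
    Rw=np.array(p['rotation']).T
    return cv2.projectPoints(np.array(X,float).reshape(-1,1,3),cv2.Rodrigues(Rw)[0],-Rw@np.array(p['origin']),K,np.array(p['dist_coeffs'],float))[0].reshape(-1,2)
def load(fn):
    import pickle; return np.load(f'pics/{fn}.npy'),pickle.load(open(f'pics/{fn}.pkl','rb'))
def save(fn,im): cv2.imwrite(f'pics/{fn}.png',im[...,::-1])
E
python3 - <<'E'
from h import *
for n in('scene','top'):
    im,p=snap(n,n+'0'); save(n+'0',im); print(n,p)
s=monitor.observe(); print(s); print(optics.camera_params('wrist'))
E
```

```text
scene {'fx': 518.4791679655923, 'fy': 518.4791679655923, 'cx': 320.0816911200018, 'cy': 242.74717322677085, 'dist_coeffs': array([-0.13514524,  0.        ,  0.        ,  0.        ,  0.        ]), 'origin': array([1.07097786, 0.3926465 , 0.86735673]), 'rotation': array([-2.45426901e+00, -6.22381882e-04,  2.25071904e+00])}
top {'fx': 443.16226168029226, 'fy': 443.16226168029226, 'cx': 316.65605654837645, 'cy': 248.91755234651626, 'dist_coeffs': array([0.00064264, 0.        , 0.        , 0.        , 0.        ]), 'origin': array([ 0.4441583 , -0.03985209,  1.16962528]), 'rotation': array([-3.02611568,  0.00521865, -1.56372992])}
{'clock': 0.1, 'qpos': array([ 1.14378983,  0.52197217, -0.03635466,  1.59992535,  0.02119475,
        1.02114454, -0.11278726]), 'qd': array([ 1.81464661e-03, -1.57737835e-03,  6.61064253e-05, -2.11416390e-03,
        7.97884915e-04,  1.66940456e-03,  5.90335894e-04]), 'joint_efforts': array([ 4.36015907e-03, -9.28490996e+01,  1.98425800e+00, -3.70532584e+01,
        1.81558763e-02,  5.28312841e-03,  4.78291838e-05]), 'position': array([ 0.21818474, -0.58536751,  0.2447811 ]), 'tool_rot': array([-1.51659966,  1.56973158,  1.98182165]), 'force': array([-1.27930289, -0.15059562, -0.23175578]), 'moment': array([-0.03300369, -0.05355565, -0.05487078]), 'grip_width': 0.08552631134905962}
{'fx': 373.89164437089056, 'fy': 373.89164437089056, 'cx': 320.7237450134221, 'cy': 243.43243701508456, 'dist_coeffs': array([0.00424714, 0.        , 0.        , 0.        , 0.        ]), 'origin': array([ 0.2944805 , -0.55884274,  0.37378001]), 'rotation': array([ 2.82312362e+00,  1.39207625e-03, -1.21366799e+00])}
```

View pics/top0.png

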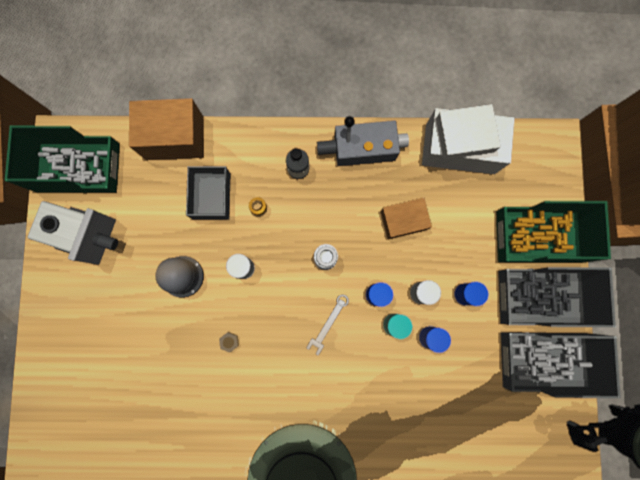

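View pics/scene0.png

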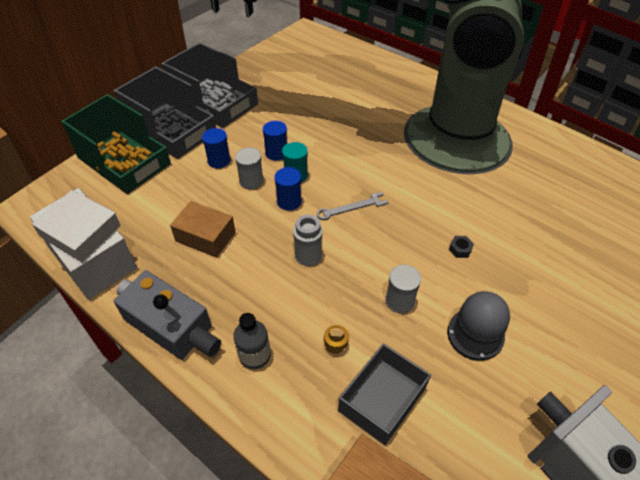

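The top view shows tins at about (240,267), (326,257, with the ring) and (428,292). The last one sits between blue and teal look-alikes. The accumulator is at about (182,276). I'll enlarge crops to read exact pixels.

```bash
sed -i "s/np.array(p\['rotation'\])/R.from_euler('xyz',p['rotation']).as_matrix()/g" h.py
python3 - <<'E'
from h import *
t,_=load('top0'); s,_=load('scene0')
def c(im,x,y,w=75,k=5): return cv2.resize(im[y:y+w,x:x+w],None,fx=k,fy=k,interpolation=cv2.INTER_CUBIC)[:300*1]
z=lambda im,x,y,w,h,kx:cv2.resize(im[y:y+h,x:x+w],(w*kx,h*kx),interpolation=cv2.INTER_CUBIC)
a=np.hstack([z(t,150,235,66,66,4),z(t,212,235,66,66,4),z(t,294,225,66,66,4)])
b=np.hstack([z(t,395,260,66,66,4),z(s,450,285,66,66,4),z(s,371,255,66,66,4)])
d=np.hstack([z(s,275,205,66,66,4),z(s,217,135,66,66,4)])
d=np.pad(d,((0,0),(0,792-528),(0,0)))
o=np.vstack([a,b]); save('crop0',o)
save('crop1',d)
# consistency tests
t,p=load('top0'); s,q=load('scene0')
for n,(u,v),(u2,v2) in [('A',(239,266),(404,276)),('B ring',(325,255),(308,224)),('C',(428,291),(249,157)),('dome',(179,275),(488,303))]:
    print(n,atz(p,u,v,.08),atz(q,u2,v2,.08),tri([ray(p,u,v),ray(q,u2,v2)]))
E
```

```text
A [0.52685346 0.15796186 0.08      ] [0.53184748 0.15960778 0.08      ] [0.52760711 0.15844534 0.07436139]
B ring [ 0.55550817 -0.05399809  0.08      ] [ 0.54529021 -0.06322526  0.08      ] [ 0.55445952 -0.0543669   0.09429447]
C [ 0.46868581 -0.30623837  0.08      ] [ 0.47296476 -0.29953847  0.08      ] [ 0.46808387 -0.3069994   0.07282112]
dome [0.5036633  0.30522125 0.08      ] [0.48607898 0.31370389 0.08      ] [0.49970991 0.3085678  0.09188557]
```

View pics/crop0.png

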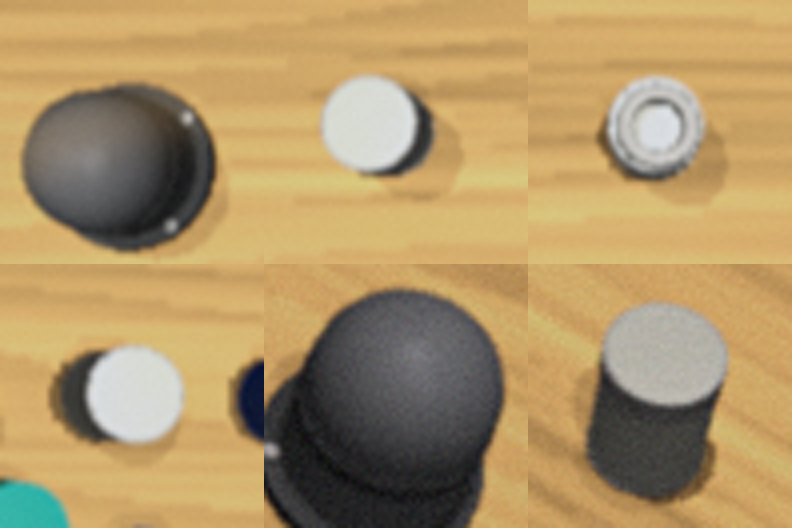

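Crop 0: tin A's lid centre is at top (238.5,266) and scene (405.3,277.8). The ring is at top (326.5,256.2), tin C's lid at top (428.8,292.5). The dome silhouette is centred near top (174,275) and scene (484.8,316.2).

```bash
cat >> h.py <<'E'
def plan(target,yaw=None):
    """target xyz; yaw: world angle of tool y axis (mod pi) with tool pointing down"""
    s=monitor.observe(); T=R.from_euler('xyz',s['tool_rot']); M=T.as_matrix()
    d=M.T@(np.array(target)-s['position'])
    print('t',round(s['clock'],2),'pos',s['position'].round(4),'yaw',np.degrees(np.arctan2(M[1,1],M[0,1])).round(1),'x',M[:,0].round(3),'w',s['grip_width'].round(4),'F',np.round(s['force'],2),'q7',s['qpos'][6].round(2))
    print('shift in tool units (30mm):',(d/.03).round(2))
    if yaw is not None:
        for k in (0,180):
            a=np.radians(yaw+k); y=np.array([np.cos(a),np.sin(a),0]); x=np.array([0,0,-1.])
            G=np.c_[x,y,np.cross(x,y)]; print('turn units(6deg):',(np.degrees((T.inv()*R.from_matrix(G)).as_rotvec())/6).round(2))
E
python3 - <<'E'
from h import *
t,p=load('top0'); s,q=load('scene0')
print('A',tri([ray(p,238.5,266),ray(q,405.25,277.75)]),atz(p,238.5,266,.08))
print('ring top',atz(p,326.5,256.2,.098)); print('C',atz(p,428.75,292.5,.08))
print('dome',tri([ray(p,174,275),ray(q,484.75,316.25)]),atz(p,174,275,.072),atz(q,484.75,316.25,.072),'base',atz(p,182.75,276.5,.012))
for n,u,v in [('bl',379,294),('br',473,294),('teal',399,326),('bd',435,340)]: print(n,atz(p,u,v,.08)[:2])
plan((.555,-.055,.26),None)
w=optics.camera_params('wrist'); S=monitor.observe(); M=R.from_euler('xyz',S['tool_rot']).as_matrix()
print(M); print('cam in tool',M.T@(w['origin']-S['position'])); print('cam fwd in tool',M.T@R.from_euler('xyz',w['rotation']).as_matrix())
E
```

```text
A [0.52751257 0.16093051 0.0707926 ] [0.52684525 0.15919617 0.08      ]
ring top [ 0.55076233 -0.05742256  0.098     ]
C [ 0.46504759 -0.30798898  0.08      ]
dome [0.50465129 0.32159586 0.065804  ] [0.50401638 0.32017589 0.072     ] [0.5094492  0.32160632 0.072     ] base [0.50352233 0.31676743 0.012     ]
bl [ 0.46054701 -0.18645968]
br [ 0.46215815 -0.41580118]
teal [ 0.38370717 -0.23419376]
bd [ 0.35099586 -0.32053524]Traceback (most recent call last):
  File "<stdin>", line 7, in <module>
  File "h.py", line 31, in plan
    print('t',round(s['clock'],2),'pos',s['position'].round(4),'yaw',np.degrees(np.arctan2(M[1,1],M[0,1])).round(1),'x',M[:,0].round(3),'w',s['grip_width'].round(4),'F',np.round(s['force'],2),'q7',s['qpos'][6].round(2))
                                                                                                                                            ^^^^^^^^^^^^^^^^^^^^^
AttributeError: 'float' object has no attribute 'round'
```

```bash
sed -i "s/s\['grip_width'\].round(4)/round(s['grip_width'],4)/" h.py
python3 - <<'E'
from h import *
plan((.551,-.057,.22),None)
w=optics.camera_params('wrist'); S=monitor.observe(); M=R.from_euler('xyz',S['tool_rot']).as_matrix()
print(M.round(3)); print('cam in tool',M.T@(w['origin']-S['position'])); print('cam in tool',(M.T@R.from_euler('xyz',w['rotation']).as_matrix()).round(3))
E
```

```text
t 0.1 pos [ 0.2182 -0.5854  0.2448] yaw -69.6 x [-0.     0.001 -1.   ] w 0.0855 F [-1.28 -0.15 -0.23] q7 -0.11
shift in tool units (30mm): [  0.84 -12.63 -16.55]
[[-0.     0.349 -0.937]
 [ 0.001 -0.937 -0.349]
 [-1.    -0.001  0.   ]]
cam in tool [-0.1290054   0.00165934 -0.08074761]
cam in tool [[ 0.    -0.313  0.95 ]
 [ 1.     0.    -0.   ]
 [-0.     0.95   0.313]]
```

Emit:
arm_command(delta_pos=[[0,-0.75,-1],[0,-0.75,-1],[0,-0.75,-1],[0,-0.75,-1],[0,-0.75,-1],[0,-0.75,-1],[0,-0.75,-1],[0,-0.75,-1],[0,-0.75,-1],[0,-0.75,-1]], rotation=[[0.34,0,0],[0.34,0,0],[0.34,0,0],[0.34,0,0],[0.34,0,0],[0.34,0,0],[0.34,0,0],[0.34,0,0],[0.34,0,0],[0.34,0,0]], gripper=-1)

```text
clock: 1.1
position: [0.472, -0.3017, 0.2419]
tool_rot: [-0.501, 1.565, 2.619]
force: [0.2, -1.3, -1.0]
grip_width: 0.0851
```

```bash
python3 -c "
from h import *
plan((.551,-.057,.22),-90)"
```

```text
t 1.1 pos [ 0.472  -0.3017  0.2419] yaw -91.3 x [-0.005  0.003 -1.   ] w 0.0851 F [ 0.17 -1.28 -0.98] q7 -1.15
shift in tool units (30mm): [ 0.74 -8.21 -2.45]
turn units(6deg): [-0.21  0.05  0.03]
turn units(6deg): [29.79  0.04 -0.08]
```

Emit:
arm_command(delta_pos=[[0.1,-1,-0.3],[0.1,-1,-0.3],[0.1,-1,-0.3],[0.1,-1,-0.3],[0.1,-1,-0.3],[0.1,-1,-0.3],[0.1,-1,-0.3],[0,-1,-0.3],[0,-0.2,0],[0,0,0]], rotation=[[-0.2,0,0],[0,0,0],[0,0,0],[0,0,0],[0,0,0],[0,0,0],[0,0,0],[0,0,0],[0,0,0],[0,0,0]])

```text
clock: 2.1
position: [0.5487, -0.0402, 0.2178]
tool_rot: [-0.531, 1.561, 2.616]
force: [0.3, -0.4, -0.6]
grip_width: 0.0852
```

```bash
python3 -c "
from h import *
plan((.551,-.057,.102),-90)
im,p=snap('wrist','w1'); print(proj(p,[(.551,-.057,.098)])); save('w1',im)"
```

```text
t 2.1 pos [ 0.5487 -0.0402  0.2178] yaw -89.7 x [-0.009  0.005 -1.   ] w 0.0852 F [ 0.28 -0.41 -0.61] q7 -1.65
shift in tool units (30mm): [ 3.86  0.58 -0.11]
turn units(6deg): [0.05 0.08 0.05]
turn units(6deg): [-29.95  -0.08   0.13]
[[343.76979593 238.03701738]]
```

View pics/w1.png

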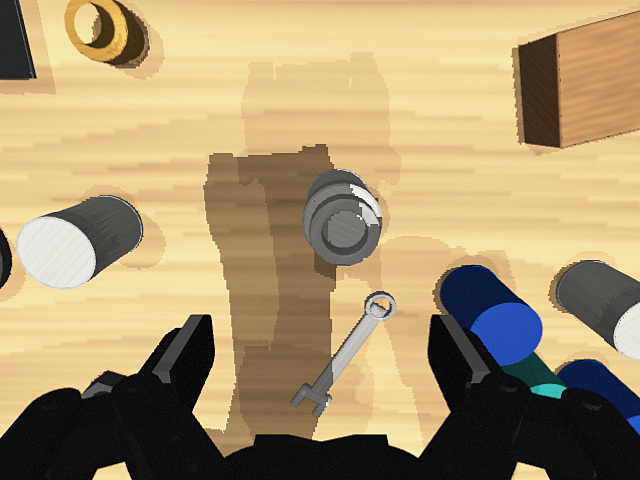

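```bash
python3 -c "
from h import *
im,p=load('w1'); _,q=load('top0');_,s=load('scene0')
print(atz(p,344,228,.098),tri([ray(p,344,228),ray(q,326.5,256.2)]))
print('A',atz(p,57,252,.08),tri([ray(p,57,252),ray(q,238.5,266)]))
print(proj(p,[(.527,.159,.08),(.465,-.308,.08)]))
print('scene ring crop at', proj(s,[(.551,-.057,.098),(.557,-.057,.098)]), proj(s,[(.465,-.308,.08),(.47,-.308,.08)]))
d=cv2.imread('pics/crop1.png')[:,:528]; cv2.imwrite('pics/crop1.png',d)
z=cv2.resize(im[160:280,290:400],None,fx=4,fy=4,interpolation=cv2.INTER_CUBIC)[...,::-1]
o=np.zeros((480,800,3),np.uint8); o[:,:440]=z; o[:264,440:704]=d[:,:264]; cv2.imwrite('pics/c2.png',o)"
```

```text
[ 0.55828563 -0.05697278  0.098     ] [ 0.55267767 -0.05793112  0.07897438]
A [0.5323857  0.15925592 0.08      ] [0.52894673 0.16150839 0.07491256]
[[ 58.89639049 258.62774288]
 [649.43379961 334.29537954]]
scene ring crop at [[308.41021027 221.15554061]
 [306.47363127 222.91133923]] [[248.77761229 153.69283964]
 [247.26286372 154.81437041]]
```

View pics/c2.png

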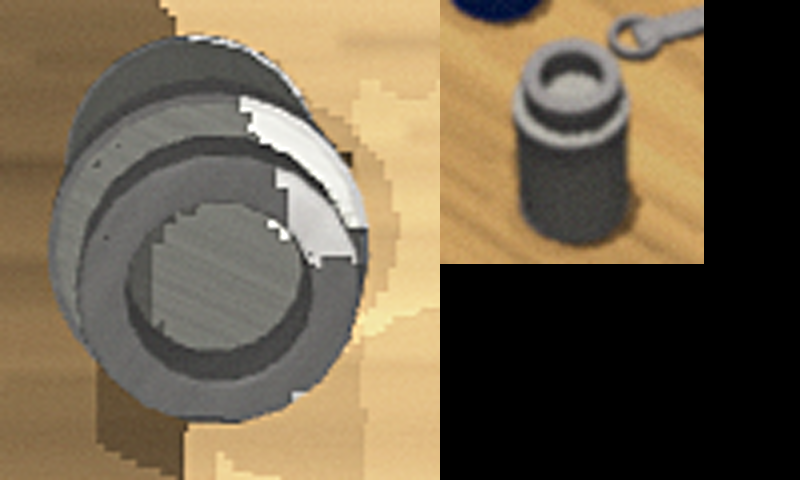

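Refined from the crops: ring top at wrist (345,232) and scene (308,224), so the ring is near (0.555,-0.057). The top camera reads about 4 mm low in x.

Emit:
arm_command(delta_pos=[[0,0.56,-0.21],[0.8,0,0],[0.8,0,0],[0.8,0,0],[0.8,0,0],[0.2,0,0],[0,0,0]], rotation=[[0.05,0.08,0.05],[0,0,0],[0,0,0],[0,0,0],[0,0,0],[0,0,0],[0,0,0]])

```text
clock: 2.85
position: [0.5561, -0.0731, 0.1136]
tool_rot: [2.177, 1.563, -0.979]
force: [-0.6, 0.6, 0.7]
grip_width: 0.0854
```

```bash
python3 -c "
from h import *
plan((.555,-.057,.096),-90)"
```

```text
t 2.85 pos [ 0.5561 -0.0731  0.1136] yaw -90.8 x [ 0.004 -0.006 -1.   ] w 0.0854 F [-0.56  0.63  0.66] q7 -1.64
shift in tool units (30mm): [ 0.58 -0.54  0.05]
turn units(6deg): [-0.14 -0.04 -0.06]
turn units(6deg): [29.86 -0.09  0.06]
```

Emit:
arm_command(delta_pos=[[0,-0.54,0.03],[0,0,0],[0,0,0]], rotation=[[-0.14,-0.04,-0.06],[0,0,0],[0,0,0]])

```text
clock: 3.15
position: [0.5565, -0.0577, 0.1161]
tool_rot: [3.025, 1.568, -0.117]
force: [0.3, -0.3, -0.1]
grip_width: 0.0856
```

```bash
python3 -c "
from h import *
plan((.555,-.057,.096),-90)
im,p=snap('wrist','w2'); save('w2',im)
plan((.555,-.057,.096),-90)
print(proj(p,[(.555,-.057,.098)]))"
```

```text
t 3.15 pos [ 0.5565 -0.0577  0.1161] yaw -90.0 x [ 0.003 -0.    -1.   ] w 0.0856 F [ 0.29 -0.35 -0.07] q7 -1.65
shift in tool units (30mm): [ 0.67 -0.02  0.05]
turn units(6deg): [-0.01 -0.03 -0.  ]
turn units(6deg): [29.99 -0.    0.04]
t 3.2 pos [ 0.5566 -0.0574  0.1162] yaw -90.0 x [ 0.003 -0.    -1.   ] w 0.0857 F [-0.07  0.82 -0.07] q7 -1.65
shift in tool units (30mm): [ 0.67 -0.01  0.06]
turn units(6deg): [-0.   -0.03 -0.  ]
turn units(6deg): [30.   -0.    0.05]
[[315.88638538 317.14425716]]
```

Emit:
arm_command(delta_pos=[[0.4,0,0.03],[0.27,0,0],[0,0,0]], rotation=[[0,0,0],[0,0,0],[0,0,0]])

```text
clock: 3.5
position: [0.5561, -0.0577, 0.0952]
tool_rot: [3.061, 1.566, -0.081]
force: [0.8, -0.3, 0.9]
grip_width: 0.0854
```

Emit:
arm_command(delta_pos=[[0,0,0],[0,0,0],[0,0,0],[0,0,0],[0,0,0]], rotation=[[0,0,0],[0,0,0],[0,0,0],[0,0,0],[0,0,0]], gripper=1, grip_force=25)

```text
clock: 4.0
position: [0.5561, -0.0577, 0.0952]
tool_rot: [3.078, 1.567, -0.065]
force: [0.3, 0.3, -2.3]
grip_width: 0.0495
```

```bash
python3 -c "
from h import *
plan((.555,-.057,.18),-90)
im,p=snap('wrist','w3'); save('w3',cv2.resize(im[200:470,160:480],None,fx=2,fy=2))"
```

```text
t 4.0 pos [ 0.5561 -0.0577  0.0952] yaw -90.0 x [ 0.004 -0.    -1.   ] w 0.0495 F [ 0.29  0.3  -2.3 ] q7 -1.66
shift in tool units (30mm): [-2.83 -0.02  0.02]
turn units(6deg): [-0.01 -0.04 -0.  ]
turn units(6deg): [29.99 -0.    0.06]
```

View pics/w3.png

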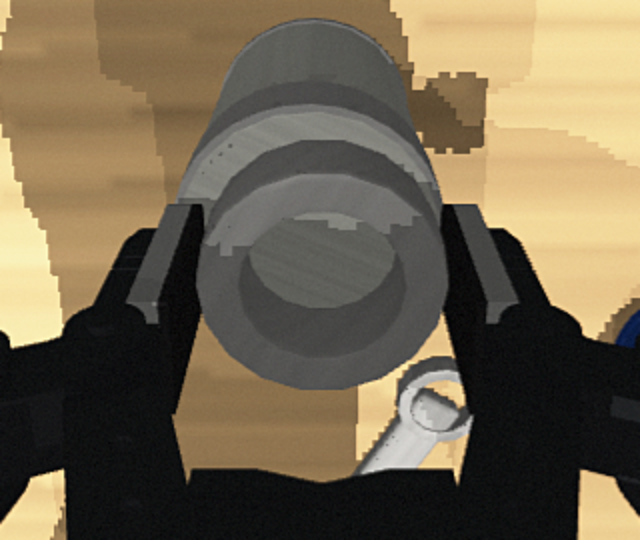

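Emit:
arm_command(delta_pos=[[-0.5,0,0],[-1,0,0],[-1,-0.3,0],[-0.4,-0.8,0.1],[0,-1,0.15],[0,-1,0.15],[0,-1,0.15],[0,-1,0.15],[0,-1,0.15],[0,-1,0.15]], rotation=[[0,0,0],[0,0,0],[0,0,0],[0,0,0],[0,0,0],[0,0,0],[0,0,0],[0,0,0],[0,0,0],[0,0,0]])

```text
clock: 5.05
position: [0.5255, 0.1577, 0.1856]
tool_rot: [2.811, 1.566, -0.34]
force: [0.8, -0.3, -1.3]
grip_width: 0.0492
```

```bash
python3 -c "
from h import *
im,p=load('w3'); print('ring at',[atz(p,321,v,.098).round(4) for v in (337,340.5,344)],'tcp .5561 -.0577')
plan((.507,.318,.185),-90)"
```

```text
ring at [array([ 0.5576, -0.0593,  0.098 ]), array([ 0.5561, -0.0593,  0.098 ]), array([ 0.5545, -0.0593,  0.098 ])] tcp .5561 -.0577
t 5.05 pos [0.5255 0.1577 0.1856] yaw -90.5 x [ 0.005 -0.002 -1.   ] w 0.0492 F [ 0.77 -0.26 -1.27] q7 -2.06
shift in tool units (30mm): [ 0.01 -5.34  0.67]
turn units(6deg): [-0.09 -0.05 -0.02]
turn units(6deg): [ 2.991e+01 -2.000e-02  7.000e-02]
```

Emit:
arm_command(delta_pos=[[0,-1,0.2],[0,-1,0.2],[0,-1,0.2],[0,0,0],[0,0,0]], rotation=[[-0.09,0,0],[0,0,0],[0,0,0],[0,0,0],[0,0,0]])

```text
clock: 5.55
position: [0.505, 0.2558, 0.1852]
tool_rot: [3.057, 1.567, -0.078]
force: [-0.3, -0.4, 0.3]
grip_width: 0.0494
```

```bash
python3 -c "
from h import *
plan((.507,.318,.185),-90)
im,p=snap('wrist','w4')
import math
o=im[...,::-1].copy()
for c,r,z,col in [((.507,.318),.055,.012,(0,0,255)),((.507,.318),.045,.072,(0,255,0))]:
    P=proj(p,[(c[0]+r*math.cos(a),c[1]+r*math.sin(a),z) for a in np.linspace(0,6.283,60)]); cv2.polylines(o,[P.round().astype(int)],True,col,1)
# sphere silhouette
C=np.array([.507,.318,.072]);V=p['origin']-C;D=np.linalg.norm(V);V/=D;r=.045
e1=np.cross(V,[0,0,1]);e1/=np.linalg.norm(e1);e2=np.cross(V,e1)
P=proj(p,[C+V*r*r/D+r*math.sqrt(1-(r/D)**2)*(math.cos(a)*e1+math.sin(a)*e2) for a in np.linspace(0,6.283,60)]); cv2.polylines(o,[P.round().astype(int)],True,(255,255,0),1)
cv2.imwrite('pics/w4.png',o)"
```

```text
t 5.55 pos [0.505  0.2558 0.1852] yaw -89.6 x [ 0.004 -0.    -1.   ] w 0.0494 F [-0.26 -0.39  0.26] q7 -2.23
shift in tool units (30mm): [ 0.01 -2.07 -0.08]
turn units(6deg): [ 0.06 -0.04 -0.  ]
turn units(6deg): [-2.994e+01  1.000e-02 -6.000e-02]
```

View pics/w4.png

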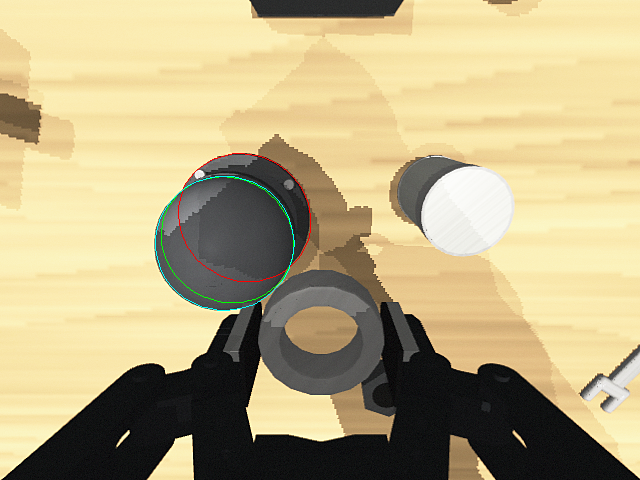

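The outlines drawn for (0.507,0.318) match the dome in the wrist view, with the silhouette centred near (225,242). I'm moving over it.

Emit:
arm_command(delta_pos=[[0,-1,-0.04],[0,-1,-0.04],[0,-0.1,0],[0,0,0],[0,0,0]], rotation=[[0.06,-0.04,0],[0,0,0],[0,0,0],[0,0,0],[0,0,0]])

```text
clock: 6.1
position: [0.5094, 0.3149, 0.1852]
tool_rot: [1.611, 1.568, -1.538]
force: [-0.3, 0.5, -1.9]
grip_width: 0.0494
```

```bash
python3 -c "
from h import *
plan((.507,.319,.135),-90)"
```

```text
t 6.1 pos [0.5094 0.3149 0.1852] yaw -90.4 x [ 0.    -0.002 -1.   ] w 0.0494 F [-0.3   0.45 -1.91] q7 -2.32
shift in tool units (30mm): [ 1.67 -0.14  0.08]
turn units(6deg): [-0.07 -0.   -0.02]
turn units(6deg): [29.93 -0.03  0.  ]
```

Emit:
arm_command(delta_pos=[[0.5,-0.14,0.08],[0.5,0,0],[0.4,0,0],[0.2,0,0],[0,0,0],[0,0,0]], rotation=[[0,0,-0.02],[0,0,0],[0,0,0],[0,0,0],[0,0,0],[0,0,0]])

```text
clock: 6.7
position: [0.5092, 0.3131, 0.1365]
tool_rot: [2.44, 1.568, -0.716]
force: [0.2, 0.5, -0.8]
grip_width: 0.0495
```

```bash
python3 -c "
from h import *
plan((.507,.319,.130),-90)
im,p=snap('wrist','w5'); save('w5',cv2.resize(im[180:470,160:480],None,fx=2,fy=2))"
```

```text
t 6.7 pos [0.5092 0.3131 0.1365] yaw -90.8 x [ 0.002 -0.002 -1.   ] w 0.0495 F [ 0.19  0.51 -0.84] q7 -2.33
shift in tool units (30mm): [ 0.22 -0.19  0.08]
turn units(6deg): [-0.14 -0.02 -0.01]
turn units(6deg): [ 2.986e+01 -2.000e-02  3.000e-02]
```

View pics/w5.png

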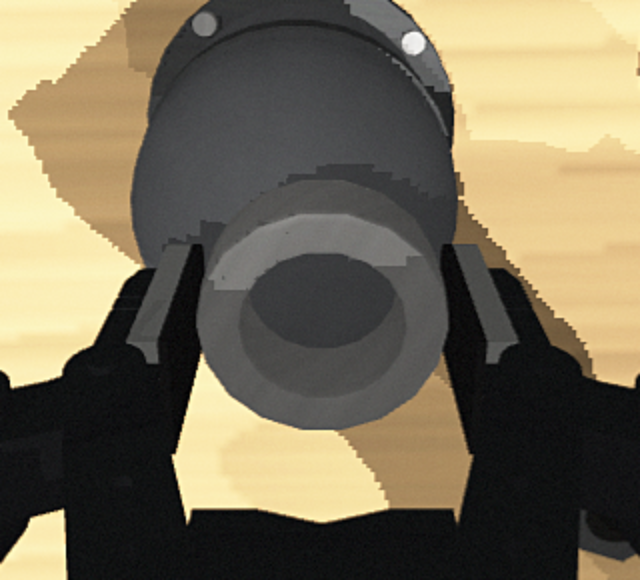

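Emit:
arm_command(delta_pos=[[0,-0.25,0.08],[0,0,0],[0,0,0]], rotation=[[-0.14,0,0],[0,0,0],[0,0,0]])

```text
clock: 7.05
position: [0.5072, 0.3219, 0.1378]
tool_rot: [3.055, 1.567, -0.085]
force: [0.1, -1.1, -1.7]
grip_width: 0.0493
```

```bash
python3 -c "
from h import *
plan((.507,.319,.130),-90)"
```

```text
t 7.05 pos [0.5072 0.3219 0.1378] yaw -89.9 x [ 0.003 -0.    -1.   ] w 0.0493 F [ 0.13 -1.14 -1.74] q7 -2.33
shift in tool units (30mm): [0.26 0.1  0.01]
turn units(6deg): [ 0.02 -0.03 -0.  ]
turn units(6deg): [-29.98   0.    -0.05]
```

Emit:
arm_command(delta_pos=[[0.13,0.08,0],[0,0,0],[0,0,0]], rotation=[[0,0,0],[0,0,0],[0,0,0]])

```text
clock: 7.35
position: [0.5072, 0.3194, 0.1337]
tool_rot: [3.09, 1.567, -0.049]
force: [0.5, 0.9, -1.1]
grip_width: 0.0492
```

```bash
python3 -c "
from h import *
plan((.507,.319,.130),-90)"
```

```text
t 7.35 pos [0.5072 0.3194 0.1337] yaw -89.9 x [ 0.004 -0.    -1.   ] w 0.0492 F [ 0.52  0.9  -1.14] q7 -2.33
shift in tool units (30mm): [0.12 0.01 0.01]
turn units(6deg): [ 0.02 -0.03 -0.  ]
turn units(6deg): [-29.98   0.    -0.05]
```

Aligned. I'll lower until it touches.

Emit:
arm_command(delta_pos=[[0.12,0,0],[0,0,0],[0,0,0]], rotation=[[0,0,0],[0,0,0],[0,0,0]])

```text
clock: 7.65
position: [0.5073, 0.3192, 0.1297]
tool_rot: [3.045, 1.567, -0.095]
force: [-0.1, 0.2, -1.4]
grip_width: 0.0495
```

Emit:
arm_command(delta_pos=[[0.05,0,0],[0,0,0]], rotation=[[0,0,0],[0,0,0]])

```text
clock: 7.85
position: [0.5075, 0.3194, 0.129]
tool_rot: [-3.125, 1.567, 0.018]
force: [-0.7, 0.5, 3.2]
grip_width: 0.0494
```

Emit:
arm_command(delta_pos=[[0,0,0],[0,0,0],[0,0,0],[0,0,0]], rotation=[[0,0,0],[0,0,0],[0,0,0],[0,0,0]], gripper=-0.6)

```text
clock: 8.25
position: [0.5077, 0.3196, 0.1292]
tool_rot: [-3.027, 1.566, 0.116]
force: [-0.5, 0.7, 0.4]
grip_width: 0.0683
```

```bash
python3 -c "
from h import *
plan((.507,.319,.2),-90)
im,p=snap('wrist','w6'); save('w6',cv2.resize(im[180:470,160:480],None,fx=2,fy=2))"
```

```text
t 8.25 pos [0.5077 0.3196 0.1292] yaw -89.9 x [ 0.005  0.001 -1.   ] w 0.0683 F [-0.45  0.69  0.41] q7 -2.33
shift in tool units (30mm): [-2.36  0.02  0.01]
turn units(6deg): [ 0.02 -0.05  0.01]
turn units(6deg): [-2.998e+01 -1.000e-02 -7.000e-02]
```

View pics/w6.png

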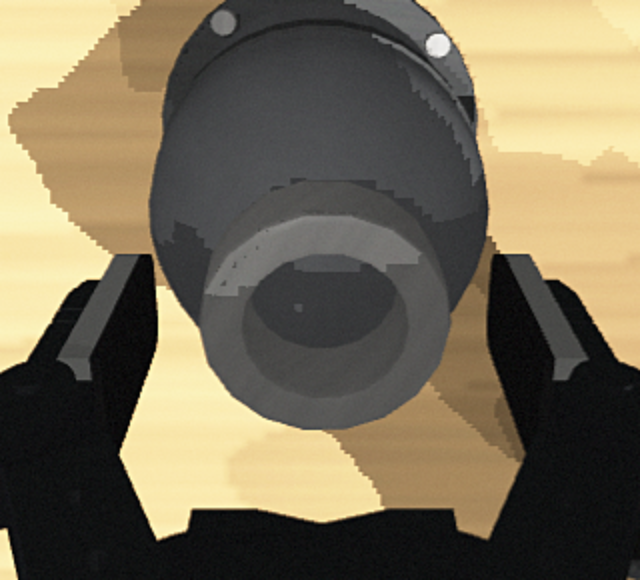

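The ring sits level and released on the dome. Ring centre is about x=326 and dome centre about x=320, roughly 2 mm apart. I'm lifting away and going to tin A.

Emit:
arm_command(delta_pos=[[-0.3,0,0],[-0.6,0,0],[-1,0,0],[-1,0.2,0],[0,0.8,-0.1],[0,1,-0.15],[0,1,-0.15],[0,1,-0.15],[0,1,-0.15],[0,0,0]], rotation=[[0,0,0],[0,0,0],[0,0,0],[0,0,0],[0,0,0],[0,0,0],[0,0,0],[0,0,0],[0,0,0],[0,0,0]])

```text
clock: 9.3
position: [0.5293, 0.1655, 0.2258]
tool_rot: [-2.849, 1.562, 0.297]
force: [-0.1, -0.5, -0.2]
grip_width: 0.0686
```

Emit:
arm_command(delta_pos=[[0,0.3,0],[0,0,0],[0,0,0]], rotation=[[0,0,0],[0,0,0],[0,0,0]], gripper=-1)

```text
clock: 9.6
position: [0.5294, 0.1564, 0.2271]
tool_rot: [-2.799, 1.561, 0.347]
force: [0.4, -0.1, -0.2]
grip_width: 0.0857
```

```bash
python3 -c "
from h import *
_,p=load('w4'); print(atz(p,467,210.5,.08),tri([ray(p,467,210.5),ray(load('w1')[1],57,252)]))
plan((.5305,.160,.055),-90)"
```

```text
[0.53236166 0.1607951  0.08      ] [0.53197967 0.16024787 0.07867938]
t 9.6 pos [0.5294 0.1564 0.2271] yaw -89.7 x [ 0.01   0.003 -1.   ] w 0.0857 F [ 0.45 -0.11 -0.24] q7 -2.03
shift in tool units (30mm): [ 5.74 -0.1   0.02]
turn units(6deg): [ 0.04 -0.09  0.03]
turn units(6deg): [-29.96  -0.05  -0.14]
```

Emit:
arm_command(delta_pos=[[0.7,-0.1,-0.05],[0.9,0,0],[0.9,0,0],[0.6,0,0],[0,0,0],[0,0,0]], rotation=[[0.04,-0.09,0.03],[0,0,0],[0,0,0],[0,0,0],[0,0,0],[0,0,0]])

```text
clock: 10.2
position: [0.5311, 0.1651, 0.1325]
tool_rot: [-2.121, 1.568, 1.027]
force: [-0.9, 0.2, 0.3]
grip_width: 0.0852
```

```bash
python3 -c "
from h import *
plan((.532,.160,.055),-90)"
```

```text
t 10.2 pos [0.5311 0.1651 0.1325] yaw -89.6 x [ 0.002  0.003 -1.   ] w 0.0852 F [-0.88  0.22  0.28] q7 -2.06
shift in tool units (30mm): [ 2.58  0.18 -0.02]
turn units(6deg): [ 0.06 -0.02  0.03]
turn units(6deg): [-29.94  -0.04  -0.03]
```

Emit:
arm_command(delta_pos=[[0,0.16,0],[0.6,0,0],[0.9,0,0],[0.8,0,0],[0.3,0,0],[0,0,0]], rotation=[[0,0,0],[0,0,0],[0,0,0],[0,0,0],[0,0,0],[0,0,0]])

```text
clock: 10.8
position: [0.5355, 0.1611, 0.0592]
tool_rot: [-2.662, 1.558, 0.486]
force: [0.5, -0.1, -0.0]
grip_width: 0.0854
```

Emit:
arm_command(delta_pos=[[0,0,0],[0,0,0],[0,0,0],[0,0,0],[0,0,0],[0,0,0]], rotation=[[0,0,0],[0,0,0],[0,0,0],[0,0,0],[0,0,0],[0,0,0]], gripper=1, grip_force=60)

```text
clock: 11.4
position: [0.5372, 0.1613, 0.0634]
tool_rot: [-2.704, 1.553, 0.444]
force: [0.3, 0.2, -3.6]
grip_width: 0.0567
```

Emit:
arm_command(delta_pos=[[-0.4,0,0],[-0.7,0,0],[-0.3,0,0],[0,0,0],[0,0,0],[0,0,0]], rotation=[[0,0,0],[0,0,0],[0,0,0],[0,0,0],[0,0,0],[0,0,0]])

```text
clock: 12.0
position: [0.536, 0.1608, 0.1079]
tool_rot: [-2.704, 1.554, 0.444]
force: [0.3, -0.0, -3.3]
grip_width: 0.0565
```

```bash
cat > wt.py <<'E'
from h import *
f=[]
for i in range(6):
    s=monitor.observe(); f.append(np.r_[s['force'],s['joint_efforts'][[1,3]]]); optics.grab_frame('top')
print(np.mean(f,0).round(2),np.std(f,0).round(2)); plan((.532,.160,.055),-90)
E
python3 wt.py
```

```text
[  0.18   0.12  -3.99 -92.1  -27.48] [0.24 0.31 0.61 0.33 0.11]
t 12.3 pos [0.536  0.1608 0.1079] yaw -89.6 x [ 0.015  0.007 -1.   ] w 0.0566 F [ 0.23 -0.33 -4.61] q7 -2.06
shift in tool units (30mm): [1.76 0.04 0.16]
turn units(6deg): [ 0.06 -0.14  0.07]
turn units(6deg): [-29.94  -0.11  -0.23]
```

Tin A weighs about 4 N (0.41 kg), so it is light. I'll put it back.

Emit:
arm_command(delta_pos=[[0.4,0,0],[0.7,0,0],[0.2,0,0],[0,0,0],[0,0,0]], rotation=[[0,-0.14,0.07],[0,0,0],[0,0,0],[0,0,0],[0,0,0]])

```text
clock: 12.8
position: [0.5361, 0.161, 0.0657]
tool_rot: [0.542, 1.567, -2.593]
force: [0.1, 0.0, -4.5]
grip_width: 0.0564
```

Emit:
arm_command(delta_pos=[[0.07,0,0],[0,0,0]], rotation=[[0,0,0],[0,0,0]])

```text
clock: 13.0
position: [0.5365, 0.1611, 0.0643]
tool_rot: [0.614, 1.568, -2.521]
force: [-0.3, -0.7, -2.8]
grip_width: 0.0568
```

Emit:
arm_command(delta_pos=[[0.07,0,0],[0,0,0]], rotation=[[0,0,0],[0,0,0]])

```text
clock: 13.2
position: [0.5369, 0.1612, 0.0627]
tool_rot: [0.81, 1.569, -2.325]
force: [0.2, 0.3, -4.0]
grip_width: 0.0566
```

Emit:
arm_command(delta_pos=[[0.07,0,0],[0,0,0]], rotation=[[0,0,0],[0,0,0]])

```text
clock: 13.4
position: [0.5372, 0.1614, 0.062]
tool_rot: [1.418, 1.57, -1.718]
force: [-0.3, 0.9, -4.1]
grip_width: 0.0563
```

Emit:
arm_command(delta_pos=[[0.07,0,0],[0,0,0]], rotation=[[0,0,0],[0,0,0]])

```text
clock: 13.6
position: [0.5373, 0.1615, 0.0621]
tool_rot: [2.313, 1.57, -0.823]
force: [0.2, -0.9, -4.1]
grip_width: 0.0567
```

Emit:
arm_command(delta_pos=[[0.07,0,0],[0,0,0]], rotation=[[0,0,0],[0,0,0]])

```text
clock: 13.8
position: [0.5374, 0.1617, 0.062]
tool_rot: [2.789, 1.569, -0.347]
force: [-0.2, 0.6, -3.9]
grip_width: 0.0572
```

Emit:
arm_command(delta_pos=[[0.14,0,0],[0,0,0]], rotation=[[0,0,0],[0,0,0]])

```text
clock: 14.0
position: [0.5394, 0.1624, 0.0603]
tool_rot: [-2.995, 1.564, 0.153]
force: [0.4, 0.9, -5.0]
grip_width: 0.0567
```

Emit:
arm_command(delta_pos=[[0.14,0,0],[0,0,0]], rotation=[[0,0,0],[0,0,0]])

```text
clock: 14.2
position: [0.5414, 0.1639, 0.0586]
tool_rot: [-2.853, 1.559, 0.295]
force: [0.3, -0.8, -3.8]
grip_width: 0.0565
```

Emit:
arm_command(delta_pos=[[0.14,0,0.1],[0,0,0]], rotation=[[0,-0.12,0],[0,0,0]])

```text
clock: 14.4
position: [0.5405, 0.1638, 0.0564]
tool_rot: [-2.252, 1.565, 0.895]
force: [0.4, 0.8, -4.0]
grip_width: 0.0566
```

Emit:
arm_command(delta_pos=[[0.12,0,0.05],[0,0,0]], rotation=[[0,0,0],[0,0,0]])

```text
clock: 14.6
position: [0.541, 0.1642, 0.0555]
tool_rot: [-2.534, 1.561, 0.612]
force: [0.4, 0.0, -2.7]
grip_width: 0.0566
```

```bash
python3 wt.py; python3 -c "
from h import *
im,p=snap('scene','s2'); a=cv2.resize(im[230:330,360:460],None,fx=4,fy=4); b=cv2.resize(im[270:370,430:530],None,fx=4,fy=4); save('s2',np.hstack([a,b]))"
```

```text
[ -1.75  -1.25  12.53 -88.32 -21.32] [1.28 0.66 7.33 3.96 0.62]
t 14.9 pos [0.5405 0.1642 0.0551] yaw -89.7 x [ 0.007  0.005 -1.   ] w 0.0563 F [-2.9  -1.8  16.56] q7 -2.07
shift in tool units (30mm): [0.   0.14 0.29]
turn units(6deg): [ 0.05 -0.06  0.05]
turn units(6deg): [-29.95  -0.08  -0.1 ]
```

View pics/s2.png

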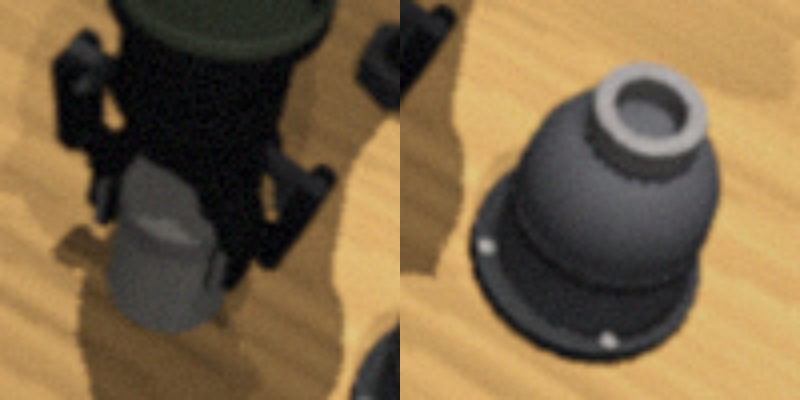

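Tin A is on the bench with contact felt. The ring is still on the dome, its top centre at crop (651,108), which is scene (492.8,297). Releasing.

Emit:
arm_command(delta_pos=[[0,0,0],[0,0,0],[0,0,0],[0,0,0]], rotation=[[0,0,0],[0,0,0],[0,0,0],[0,0,0]], gripper=-1)

```text
clock: 15.35
position: [0.5399, 0.1643, 0.0537]
tool_rot: [-2.355, 1.564, 0.792]
force: [0.1, 1.0, -0.2]
grip_width: 0.0852
```

Emit:
arm_command(delta_pos=[[-0.4,0,0],[-0.8,0,0],[-1,0,0],[-1,0,0],[-0.8,0.3,0],[0,1,0],[0,1,0],[0,1,0],[0,1,0],[0,1,0]], rotation=[[0,0,0],[0,0,0],[0,0,0],[0,0,0],[0,0,0],[0,0,0],[0,0,0],[0,0,0],[0,0,0],[0,0,0]])

```text
clock: 16.35
position: [0.5401, 0.0044, 0.1853]
tool_rot: [-2.45, 1.559, 0.705]
force: [1.1, -0.6, -0.6]
grip_width: 0.0856
```

```bash
python3 wt.py; python3 -c "
from h import *
_,p=load('s2'); print(proj(p,[(.507,.318,.132),(.517,.318,.132),(.507,.328,.132)]))
plan((.556,-.058,.16),-90)"
```

```text
[-1.000e-02 -7.300e-01 -1.000e-02 -8.086e+01 -3.106e+01] [0.74 3.69 0.5  0.87 0.72]
t 16.65 pos [0.5402 0.0065 0.1847] yaw -89.2 x [ 0.008  0.008 -1.   ] w 0.0854 F [ 0.03  0.49 -0.65] q7 -1.74
shift in tool units (30mm): [ 4.36 -5.09  0.24]
turn units(6deg): [ 0.14 -0.08  0.08]
turn units(6deg): [-29.86  -0.12  -0.13]
[[492.25604245 295.90687826]
 [489.59952568 299.73663053]
 [497.3782544  298.92484245]]
t 16.65 pos [0.5402 0.0065 0.1847] yaw -89.2 x [ 0.008  0.008 -1.   ] w 0.0854 F [ 0.03  0.49 -0.65] q7 -1.74
shift in tool units (30mm): [ 0.81  2.16 -0.49]
turn units(6deg): [ 0.14 -0.08  0.08]
turn units(6deg): [-29.86  -0.12  -0.13]
```

Emit:
arm_command(delta_pos=[[0,1,-0.2],[0,1,-0.2],[0.4,0.2,0],[0.5,0,0],[0.5,0,0],[0.3,0,0],[0,0,0],[0,0,0]], rotation=[[0.1,-0.08,0.08],[0,0,0],[0,0,0],[0,0,0],[0,0,0],[0,0,0],[0,0,0],[0,0,0]])

```text
clock: 17.45
position: [0.5539, -0.0518, 0.132]
tool_rot: [-1.773, 1.568, 1.385]
force: [-0.4, 0.4, -0.1]
grip_width: 0.0851
```

```bash
python3 -c "
from h import *
plan((.556,-.056,.055),-90)"
```

```text
t 17.45 pos [ 0.5539 -0.0518  0.132 ] yaw -89.1 x [ 0.     0.002 -1.   ] w 0.0851 F [-0.35  0.41 -0.07] q7 -1.64
shift in tool units (30mm): [ 2.57  0.15 -0.07]
turn units(6deg): [ 0.16 -0.    0.02]
turn units(6deg): [-2.984e+01 -4.000e-02 -1.000e-02]
```

Emit:
arm_command(delta_pos=[[0,0.15,-0.05],[0.6,0,0],[0.9,0,0],[0.8,0,0],[0.3,0,0],[0,0,0],[0,0,0]], rotation=[[0,0,0],[0,0,0],[0,0,0],[0,0,0],[0,0,0],[0,0,0],[0,0,0]])

```text
clock: 18.15
position: [0.5596, -0.0569, 0.0568]
tool_rot: [-2.931, 1.562, 0.227]
force: [-0.4, -0.1, -0.4]
grip_width: 0.0851
```

Emit:
arm_command(delta_pos=[[0,0,0],[0,0,0],[0,0,0],[0,0,0],[0,0,0],[0,0,0]], rotation=[[0,0,0],[0,0,0],[0,0,0],[0,0,0],[0,0,0],[0,0,0]], gripper=1, grip_force=60)

```text
clock: 18.75
position: [0.561, -0.057, 0.0601]
tool_rot: [-3.012, 1.558, 0.147]
force: [-0.2, -0.3, -3.1]
grip_width: 0.0569
```

Emit:
arm_command(delta_pos=[[-0.3,0,0],[-0.5,0,0],[-0.2,0,0],[0,0,0],[0,0,0]], rotation=[[0,0,0],[0,0,0],[0,0,0],[0,0,0],[0,0,0]])

```text
clock: 19.25
position: [0.5603, -0.0571, 0.092]
tool_rot: [-3.004, 1.559, 0.154]
force: [-0.1, 0.2, -3.9]
grip_width: 0.0567
```

```bash
python3 wt.py
```

```text
[ 5.000e-02  2.800e-01 -3.940e+00 -9.398e+01 -2.647e+01] [0.49 0.41 0.42 0.36 0.14]
t 19.55 pos [ 0.5601 -0.0571  0.0916] yaw -89.0 x [ 0.011  0.002 -1.   ] w 0.0569 F [ 0.39 -0.11 -3.56] q7 -1.64
shift in tool units (30mm): [ 1.22 -7.25  0.83]
turn units(6deg): [ 0.16 -0.11  0.02]
turn units(6deg): [-29.84  -0.03  -0.17]
```

Tin B is also about 3.9 N, so light. I'll put it down the same way.

Emit:
arm_command(delta_pos=[[0.4,0,0],[0.6,0,0],[0.1,0,0],[0,0,0],[0,0,0]], rotation=[[0.1,-0.11,0.02],[0,0,0],[0,0,0],[0,0,0],[0,0,0]])

```text
clock: 20.05
position: [0.5611, -0.0571, 0.0586]
tool_rot: [0.97, 1.569, -2.169]
force: [-4.5, 0.1, 13.2]
grip_width: 0.0569
```

Emit:
arm_command(delta_pos=[[0.14,0,0.03],[0,0,0],[0,0,0]], rotation=[[0,-0.05,0],[0,0,0],[0,0,0]])

```text
clock: 20.35
position: [0.5624, -0.0569, 0.0559]
tool_rot: [0.568, 1.567, -2.571]
force: [-5.0, 0.8, 12.7]
grip_width: 0.0569
```

```bash
python3 -c "
from h import *
plan((.56,-.057,.054),-90)"
```

```text
t 20.35 pos [ 0.5624 -0.0569  0.0559] yaw -89.9 x [-0.003 -0.002 -1.   ] w 0.0569 F [-4.96  0.84 12.66] q7 -1.67
shift in tool units (30mm): [0.06 0.   0.08]
turn units(6deg): [ 0.02  0.03 -0.02]
turn units(6deg): [-29.98   0.03   0.05]
```

Emit:
arm_command(delta_pos=[[0,0,0],[0,0,0],[0,0,0],[0,0,0]], rotation=[[0,0,0],[0,0,0],[0,0,0],[0,0,0]], gripper=-1)

```text
clock: 20.75
position: [0.5619, -0.0568, 0.0544]
tool_rot: [0.369, 1.565, -2.771]
force: [1.3, -0.4, -0.5]
grip_width: 0.0855
```

Emit:
arm_command(delta_pos=[[-0.4,0,0],[-0.8,0,0],[-1,0,0],[-1,0,0],[-0.8,0.3,0],[0,1,0.35],[0,1,0.35],[0,1,0.35],[0,1,0.35],[0,1,0.35]], rotation=[[0,0,0],[0,0,0],[0,0,0],[0,0,0],[0,0,0],[0,0,0],[0,0,0],[0,0,0],[0,0,0],[0,0,0]])

```text
clock: 21.75
position: [0.5108, -0.2162, 0.1883]
tool_rot: [2.144, 1.569, -0.987]
force: [1.2, 0.7, -0.7]
grip_width: 0.0856
```

Emit:
arm_command(delta_pos=[[0,1,0.35],[0,1,0.35],[0,0,0],[0,0,0],[0,0,0],[0,0,0],[0,0,0],[0,0,0],[0,0,0]], rotation=[[0,0,0],[0,0,0],[1,0,0],[1,0,0],[1,0,0],[1,0,0],[1,0,0],[1,0,0],[0.5,0,0]])

```text
clock: 22.65
position: [0.486, -0.2851, 0.1972]
tool_rot: [-2.978, 1.563, -0.543]
force: [0.2, 0.4, -1.4]
grip_width: 0.0852
```

```bash
python3 -c "
from h import *
plan((.468,-.308,.19),-130)
im,p=snap('wrist','w7'); save('w7',im); print(proj(p,[(.468,-.308,.08)]))"
```

```text
t 22.65 pos [ 0.486  -0.2851  0.1972] yaw -130.5 x [ 0.007 -0.004 -1.   ] w 0.0852 F [ 0.24  0.45 -1.4 ] q7 -1.79
shift in tool units (30mm): [ 0.24  0.97 -0.04]
turn units(6deg): [-0.08 -0.07  0.01]
turn units(6deg): [2.992e+01 2.000e-02 1.100e-01]
[[362.20537203 244.21734864]]
```

View pics/w7.png

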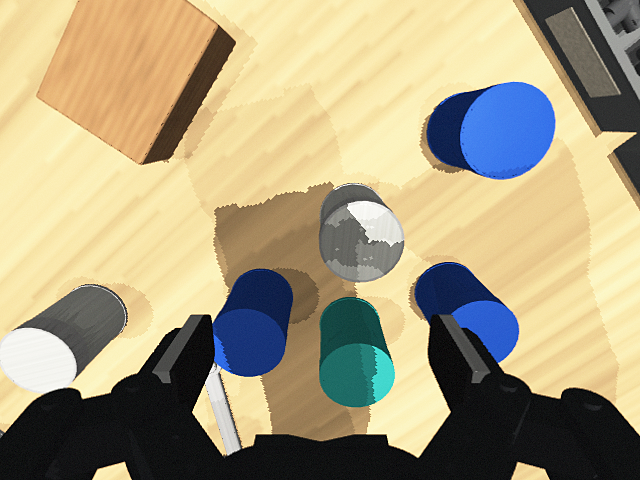

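Tin C's lid is centred at about (361.5,241), against a prediction of (362,244), and the jaws have clear lanes beside the blue tins.

Emit:
arm_command(delta_pos=[[0,0.5,-0.05],[0.3,0.4,0],[0.9,0,0],[0.9,0,0],[0,0,0],[0,0,0]], rotation=[[-0.08,-0.07,0.01],[0,0,0],[0,0,0],[0,0,0],[0,0,0],[0,0,0]])

```text
clock: 23.3
position: [0.4688, -0.3081, 0.1348]
tool_rot: [-2.603, 1.566, -0.156]
force: [0.6, -0.7, 0.6]
grip_width: 0.0855
```

```bash
python3 -c "
from h import *
print(atz(load('w7')[1],361.5,241,.08))
plan((.469,-.309,.05),-130)"
```

```text
[ 0.47014849 -0.30908589  0.08      ]
t 23.3 pos [ 0.4688 -0.3081  0.1348] yaw -129.8 x [ 0.004 -0.001 -1.   ] w 0.0855 F [ 0.55 -0.68  0.6 ] q7 -1.72
shift in tool units (30mm): [ 2.83  0.03 -0.01]
turn units(6deg): [ 0.03 -0.04  0.02]
turn units(6deg): [-29.97  -0.03  -0.06]
```

Emit:
arm_command(delta_pos=[[0.6,0,0],[0.9,0,0],[0.8,0,0],[0.4,0,0],[0,0,0],[0,0,0]], rotation=[[0,-0.04,0],[0,0,0],[0,0,0],[0,0,0],[0,0,0],[0,0,0]])

```text
clock: 23.9
position: [0.4724, -0.3101, 0.0587]
tool_rot: [-2.627, 1.561, -0.178]
force: [-0.1, 0.2, 0.7]
grip_width: 0.0854
```

Emit:
arm_command(delta_pos=[[0,0,0],[0,0,0],[0,0,0],[0,0,0],[0,0,0],[0,0,0]], rotation=[[0,0,0],[0,0,0],[0,0,0],[0,0,0],[0,0,0],[0,0,0]], gripper=1, grip_force=80)

```text
clock: 24.5
position: [0.4731, -0.3105, 0.0619]
tool_rot: [-2.698, 1.559, -0.249]
force: [-0.1, 0.1, -7.0]
grip_width: 0.0566
```

Emit:
arm_command(delta_pos=[[-0.3,0,0],[-0.6,0,0],[-0.9,0,0],[-0.9,0,0],[-0.9,0,0],[-0.9,0,0],[-0.6,0,0],[-0.3,0,0],[0,0,0],[0,0,0]], rotation=[[0,0,0],[0,0,0],[0,0,0],[0,0,0],[0,0,0],[0,0,0],[0,0,0],[0,0,0],[0,0,0],[0,0,0]])

```text
clock: 25.5
position: [0.4691, -0.309, 0.2325]
tool_rot: [-2.591, 1.562, -0.142]
force: [-0.3, 0.6, -8.1]
grip_width: 0.0566
```

```bash
sed -i 's/(.532,.160,.055),-90/(.469,-.309,.25),-130/' wt.py; python3 wt.py
```

```text
[ 5.000e-02  4.000e-02 -7.550e+00 -8.544e+01 -3.712e+01] [0.23 0.47 0.62 0.63 0.33]
t 25.8 pos [ 0.4692 -0.3091  0.2323] yaw -129.7 x [ 0.009 -0.001 -1.   ] w 0.0565 F [-0.11  1.17 -7.38] q7 -1.73
shift in tool units (30mm): [-0.59 -0.    0.  ]
turn units(6deg): [ 0.05 -0.07  0.04]
turn units(6deg): [-29.95  -0.07  -0.11]
```

Tin C weighs about 7.6 N (0.77 kg), so it is the heavy one. I'll raise it a little more, let it settle and check.

Emit:
arm_command(delta_pos=[[-0.5,0,0],[-0.5,0,0],[-0.2,0,0],[0,0,0],[0,0,0],[0,0,0],[0,0,0],[0,0,0]], rotation=[[0,0,0],[0,0,0],[0,0,0],[0,0,0],[0,0,0],[0,0,0],[0,0,0],[0,0,0]])

```text
clock: 26.6
position: [0.4677, -0.3083, 0.2653]
tool_rot: [-1.99, 1.567, 0.458]
force: [-0.1, -0.0, -6.9]
grip_width: 0.0563
```

```bash
python3 wt.py; python3 -c "
from h import *
im,p=snap('scene','s3'); save('s3',im)"
```

```text
[ 1.500e-01 -2.000e-02 -7.260e+00 -8.253e+01 -3.880e+01] [0.23 0.63 0.45 0.24 0.13]
t 26.9 pos [ 0.4678 -0.3084  0.2657] yaw -129.7 x [ 0.004  0.001 -1.   ] w 0.0559 F [-0.79  0.53 -7.36] q7 -1.73
shift in tool units (30mm): [ 0.52 -0.01 -0.04]
turn units(6deg): [ 0.05 -0.02  0.03]
turn units(6deg): [-29.95  -0.05  -0.03]
```

View pics/s3.png

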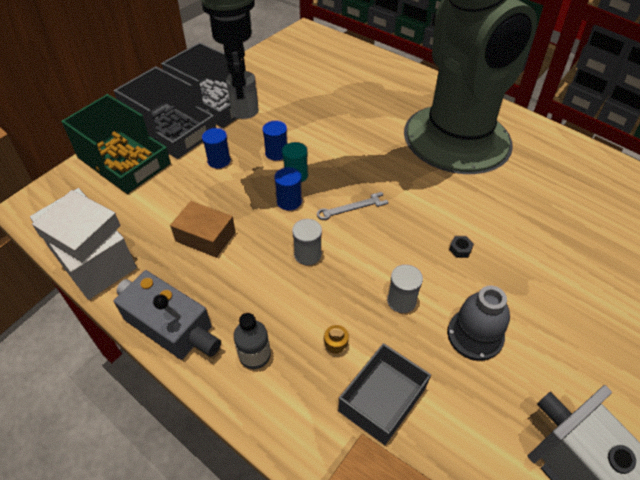

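The picture shows the ring level on the dome at (491,297). The two light tins stand upright at (307,242) and (405,288), tin C is held upright at (242,95), and nothing else has moved. Handing in.

```bash
python3 -c "
from h import *
bot.job_done()"
```

```text
the job is handed in; nothing more can be done
```

The job is handed in at about 27 s of the 72 s. The ring is parked on the dome, and the heaviest tin is held upright in the gripper. No verdict is reported back, so the checks below are my own.

- **Ring:** it sits level and released on the accumulator. A scene picture taken after I let go put it about 2 mm from the dome top, and the last picture still shows it there.
- **Weights:** the tin next to the accumulator reads about 4.0 N, the one that carried the ring about 3.9 N, and the one among the blue and turquoise look-alikes about 7.5 N. That last tin is the heavy one and is the one being held.
- **Held tin:** it is upright with its bottom about 20 cm above the bench. I worked the height out from the tool height and did not measure it separately.
- **Everything else:** the last picture shows the two light tins upright on the bench and no bystander moved.

- **Measuring disagreement:** the top camera read about 4 mm low in x compared with the scene and wrist cameras, so I used those two.
- **Small shifts:** the arm answered small moves unevenly. The light tins were set down a few millimetres from where they started.

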